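Release the snap tab and take the pill organizer's cover off

TASK

Open the green pill organizer for refilling: gently press the orange snap tab of its cover in (towards the cover's middle), keep it pressed while you tip the tab side up and draw the opposite edge's tongues out of their slots, then take the cover off. Lay the cover flat, right way up, on the free part of the aluminium tray without dropping it, and let go. Do not force or crush anything, and leave the dropper bottles and the bell where they are.

Things in the scene. Friction and masses are not known exactly. Their poses are not given: they have to be found in the camera images.
- organizer: Green open-topped plastic pill organizer, 82 (x) x 130 (y) x 37 mm, fixed fast to the shelf. Origin: centre of its underside; z up, +x to the side with the snap tab, y along its length. The cover's plate rests on the walls' tops, 34 mm above the origin; a rim 2.5 mm wide stands 3 mm higher along both long sides, 38.5 mm from the middle. The cover has 1 mm play between the rims.
- catch_lip (a point): Middle of the inner top edge of the fixed lip inside the organizer's +x wall, 26 mm long (y), 4 mm thick, which holds down the tab's hook (4 mm under it when closed). The hook is clear of it when the tab is pressed fully or when the tab side of the cover is 11 mm up. Axes as the organizer.
- slot_bar (a point): Inner lower edge of the bar, 4 mm thick, over two slots (10 mm high, 26 mm long) in the organizer's -x wall. The cover's two tongues reach 4 mm under it, with 2.5 mm play in height, so a straight lift jams: the cover must go 7 mm or more towards the tab to draw them out. Axes as the organizer.
- cover_grip (a point): Grip point of the loose pale-green cover (0.09 to 0.15 kg): 17 mm above the underside of its plate, 3.5 mm towards the tab from the plate's middle. Axes: z up, +x to the tab, y along its length (the organizer's when closed). Plate 75 (x) x 126 (y) x 3 mm. Four feet reach 14 mm below the plate; standing on them this point is 31 mm above the floor. The resting tab's face is 27.5 mm to its +x.
- crown_back (a point): Middle of the -x face of the crown, a block 52 mm long (y) that stands 3 to 31 mm above the plate's underside; 25.5 mm to the -x of cover_grip. A stiff white finger pad, 28 mm wide, stands 2 to 7 mm proud of this face, differing from box to box, not measured: gripping from tab to pad takes 55 to 60 mm with the tab at rest, and the true middle lies 0 to 2.5 mm to the -x of cover_grip.
- pivot_edge (a point): Middle of the lower -x edge of the cover's plate, 37.5 mm from the plate's middle. With the tab held in, tip the cover about this edge by 0.15 to 0.2 rad (tab side 10 to 15 mm up), move it 7 to 10 mm towards the tab, then lift. Pushing (sideways or down) or pulling the cover against the organizer with more than 20 N counts as forcing it. Axes as the cover.
- tab (a joint): Travel of the orange snap tab, m: 0 at rest, grows as it is pressed inward (the cover's -x), stop at 0.008. Its hook lets go at about 0.004 to 0.005. Spring: about 4 N to start, 1.8 N more per mm, 18 N at the stop. The tab cracks if pressed with more than 40 N.
- tab_face (a point): Middle of the tab's outer face, where it is pressed. The tab is 20 mm wide (y), and its face runs from 12 mm below to 12 mm above this point. Axes as the cover. Only the tab yields and the organizer stands fast: while the fingers close, move the hand towards -x by half the tab's travel (up to 4 mm), or the rigid back pad drives the cover hard against the organizer's rim.
- tray: Shallow aluminium tray, 215 (x) x 250 (y) x 14 mm, walls and floor 3 mm thick, fixed. Origin: centre of its underside; z up. The -x half is free, the bottles and the bell stand in the +x half.
- tray_free (a point): Middle of the tray's free part, on the tray's floor; axes as the tray. The cover fits here with its length along the tray's y, either way round.
- dropper1: Amber glass dropper bottle, 33 mm diameter, 98 mm tall, loose, to be left alone. Origin: centre of its underside, z up.
- dropper2: A second, like dropper1.
- bell: Small steel bell on a black base, 54 mm diameter, 39 mm tall, loose, to be left alone. Origin: centre of its underside.
Things that resemble listed ones, but are neither listed nor needed, are in the scene too. There is more than one size of the part that bears cover_grip; the job needs the largest. Of the things that look like the organizer, the smaller one is meant.

How it is judged:
By the outcome, as a careful person would: the job done as asked, in the order asked, and still so for the second after the job is handed in, with the robot touching nothing.
It also fails if it takes over 67 s, if anything falls off the work surface, if the arm or the gripper's body presses on something with over 40 N, if the wrist force passes 120 N, or if a joint passes its speed limit or range.

ROBOT

A 6-joint arm with a two-finger parallel gripper is mounted at the origin on the work surface. World frame = base frame: x ahead of the robot, y to its left, z up, the work surface at z = 0. Lengths are in m, angles in rad, forces in N, time in s.
With the tool pointing down it reaches from about 0.3 to 0.875 m from the base axis. Payload 6.4 kg.
Tool frame: the origin (TCP) lies midway between the tips of the shut fingers; the grasp point (between the pads) lies 19 mm behind it; x points along the fingers, y is the direction in which the jaws open and shut, and the axes are right-handed (so a half turn about x gives the same grasp; the last joint's range is limited). The gripper opens to 85 mm and grips with 20 to 120 N. Pads are 22 mm wide; open, the fingers measure 114 mm over their backs; the gripper's body (76 mm by 85 mm) begins 54 mm behind the grasp point. The pads swing forward as they close: fully open they stand 13 mm farther back than shut.
Start: joints at [1.005, 0.181, 1.607, -0, 1.354, -0.206], TCP at [0.202, 0.538, 0.199] pointing down, gripper open.
Joint ranges: [-2.99, 2.99], [-0.89, 2.07], [0.3, 2.58], [-1.14, 4.28], [0, 2.63], [-3.12, 3.12]. Speed limits (rad/s): [2.57, 2.57, 3.01, 3.14, 3.14, 3.14].

INTERFACE

Orientations are given as a unit quaternion [w, x, y, z].
In Python, from bench import ctrl gives the robot as it stands.
- The arm moves only by the tool step_arm, never from a script. Its argument "motion" is a list of rows, each a list of 7 numbers: the shift along the tool's x, y, z in mm, then the turn, a rotation vector about the tool's x, y, z in degrees, then the closure in counts, from 0 (fully open) to 255 (shut). In form: [[tx, ty, tz, rx, ry, rz, hand], ...]. A call has 1 to 10 rows; each row is the pose to reach, as a shift and turn from the pose commanded when the call began, along the tool's axes at that moment; what a row does not reach only later rows make up. A row lasts 1/8 s, in which the tool goes at most 62.5 mm and 10.7 degrees, less where a joint would pass 70% of its speed; a pose out of reach is approached as far as the arm can. A call with a gripper value outside its range is refused whole. The fingers move at their own pace and stop on an object; the grip force is fixed at half the most. Time passes only in rows, so rows that repeat a pose let the fingers close. It gives the time, the measured TCP pose, the force and the opening at its end, in the units of the state.
- ctrl.get_obs(): the state, without advancing time (a new reading comes with each control period).
- ctrl.camera(name): name is "side" or "top" or "wrist"; returns (picture, depth): 480x640x3 uint8, red, green, blue; 480x640 float32, m along the optical axis (not along the pixel's ray), 0 where there is no reading.
- ctrl.camera_info(name): a dict with "fx", "fy", "cx", "cy" (pixels), "T" (4x4, takes a point from camera to world coordinates); the wrist camera has in their place "hand_eye" (4x4, takes a point from camera to tool coordinates, whose origin is the TCP and whose axes are the tool frame's). Camera axes: x right, y down, z forward; pixel columns grow to the right and rows downward; lengths in m; the calibration is good to about 2 mm. A picture is of the moment at which its call begins: read the wrist's pose just before it. camera_info takes no time and is no camera call.
- ctrl.hand_in(): hands the job in, once; it reports no verdict.
The state is a dict: "time_s": time; "q": joint angles; "dq": joint speeds; "joint_efforts": joint torques, N m; "eef_pos": TCP position; "eef_rot": TCP orientation; "wrist_force": force on the tool from outside, world axes, zero at the start; "torque": the same for the moment, N m; "opening": opening from 0.0 (shut) to 1.0 (fully open).
Only numpy, scipy, OpenCV 4.12 (cv2) and the standard library are available. Lean on these libraries where they do the work, as an engineer would, in place of code of your own. Each camera call takes 0.05 s, during which the arm holds its last target. There are 200 camera calls.

## Working session

There is one attempt and no reset: what is moved stays moved. The work goes in short steps, Python scripts to look and compute and a tool call to move; the robot and the scene stay as the last step left them, time stands still between calls to the robot, and variables do not carry over. Pictures are saved under pics/ and viewed, about 8 in all and at most 12, crops included, and the job is handed in when it is done.

Besides the shell and the picture viewer there is one more tool, called after "Call:" by a JSON object that holds its "op" and its "data". step_arm: Moves the arm, as the interface text tells. Its arguments: {"type":"object","properties":{"motion":{"type":"array","items":{"type":"array","items":{"type":"number"}}}},"required":["motion"]}

```bash
ls; mkdir -p pics; python3 - <<'E'
from bench import ctrl
import cv2,numpy as np
o=ctrl.get_obs();print(o)
for n in ("top","side"):
    p,d=ctrl.camera(n);np.savez(f"{n}0.npz",p=p,d=d);cv2.imwrite(f"pics/{n}0.png",p[:,:,::-1]);print(n,ctrl.camera_info(n))
print(ctrl.camera_info("wrist"))
E
```

```text
pics
{'time_s': 0.0, 'q': array([ 1.00468761e+00,  1.81543450e-01,  1.60802227e+00, -9.02950127e-06,
        1.35378950e+00, -2.06286200e-01]), 'dq': array([ 3.43794756e-05,  1.35562863e-03, -5.98989291e-04, -2.21580880e-04,
       -1.82007518e-04, -1.91615497e-03]), 'joint_efforts': array([ 6.47948073e-04, -4.44874442e+01, -3.51335442e+01, -3.06671136e-04,
        9.16241639e-03, -7.44918879e-06]), 'eef_pos': array([0.20210567, 0.53765629, 0.19837595]), 'eef_rot': array([ 0.69546179,  0.12595212,  0.69592547, -0.127109  ]), 'wrist_force': array([ 0.88845748,  0.13327331, -0.39910329]), 'torque': array([-0.07620337, -0.01845787,  0.03011607]), 'opening': 1.0039346768315422}
top {'fx': 541.1937784518063, 'fy': 541.1937784518063, 'cx': 310.57179007663376, 'cy': 242.84829429719397, 'T': array([[ 0.01346407, -0.99004788,  0.14008539,  0.48084062],
       [-0.99990602, -0.01296913,  0.00444547,  0.05711755],
       [-0.00258444, -0.14013208, -0.99012945,  0.96516701],
       [ 0.        ,  0.        ,  0.        ,  1.        ]])}
side {'fx': 611.1661614927671, 'fy': 611.1661614927671, 'cx': 321.90789209462974, 'cy': 242.30710067884317, 'T': array([[ 0.75362185, -0.4512637 ,  0.47792801,  0.11888639],
       [-0.65722763, -0.52870901,  0.5371393 , -0.49127383],
       [ 0.01029338, -0.71890741, -0.69502963,  0.8116389 ],
       [ 0.        ,  0.        ,  0.        ,  1.        ]])}
{'fx': 356.7424287041097, 'fy': 356.7424287041097, 'cx': 317.0066801416174, 'cy': 237.15507403415725, 'hand_eye': array([[-5.57196715e-04, -3.25353285e-01,  9.45592369e-01,
        -1.75051788e-01],
       [ 9.99999845e-01, -1.99624840e-04,  5.20571069e-04,
         3.34960208e-04],
       [ 1.93942180e-05,  9.45592513e-01,  3.25353346e-01,
        -8.35255340e-02],
       [ 0.00000000e+00,  0.00000000e+00,  0.00000000e+00,
         1.00000000e+00]])}
```

View pics/top0.png

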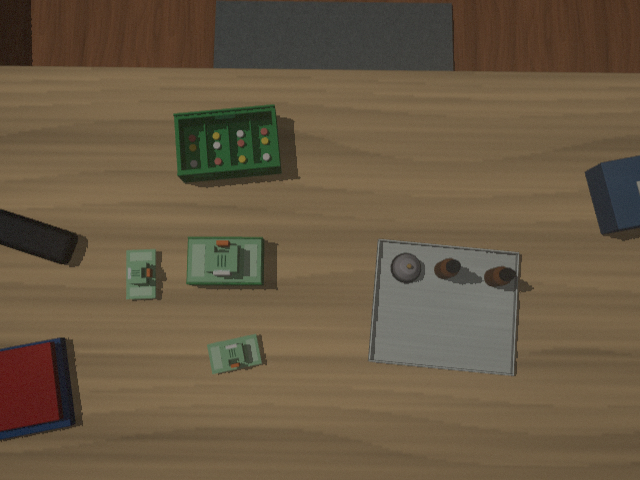

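View pics/side0.png

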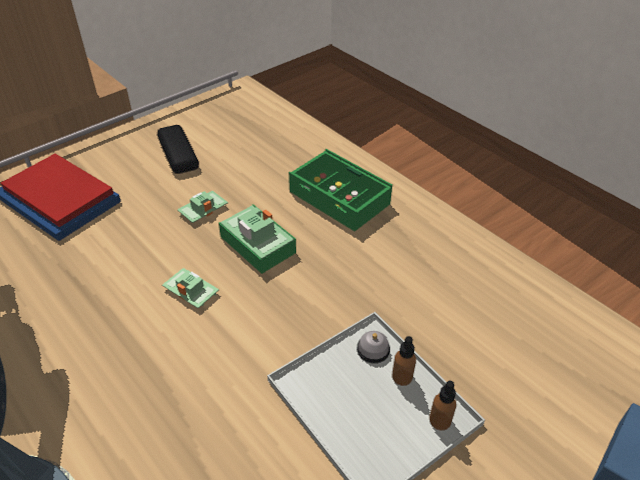

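The top view shows these candidates:
- closed organizer with the large cover, orange tab towards +x: top (225,261)
- bigger open organizer: (228,145)
- small loose covers: (141,274) and (235,354)

I choose (225,261). The tray is at about (445,307), with its free half towards the bottom of the image (-x).

```bash
cat > h.py <<'E'
import numpy as np,cv2
from bench import ctrl
from scipy.spatial.transform import Rotation as R
def tool():
    o=ctrl.get_obs();w=o["eef_rot"];T=np.eye(4);T[:3,:3]=R.from_quat([w[1],w[2],w[3],w[0]]).as_matrix();T[:3,3]=o["eef_pos"];return T,o
def cloud(n,save=None):
    i=ctrl.camera_info(n)
    T=tool()[0]@i["hand_eye"] if n=="wrist" else i["T"]
    p,d=ctrl.camera(n);
    if save: cv2.imwrite(save,p[:,:,::-1])
    return p,d,world(i,T,d)
def world(i,T,d):
    v,u=np.mgrid[:480,:640]
    P=np.stack([(u-i["cx"])/i["fx"]*d,(v-i["cy"])/i["fy"]*d,d],-1)
    return P@T[:3,:3].T+T[:3,3]
E
python3 - <<'E'
from h import *
np.set_printoptions(precision=4,suppress=True)
for n in ("top","side"):
    f=np.load(n+"0.npz");p,d=f["p"],f["d"];i=ctrl.camera_info(n);W=world(i,i["T"],d)
    hsv=cv2.cvtColor(p,cv2.COLOR_RGB2HSV)
    g=(hsv[...,0]>45)&(hsv[...,0]<85)&(hsv[...,1]>50)
    x,y,z=W[...,0],W[...,1],W[...,2]
    box=(abs(x-W[261,225,0])<.08)&(abs(y-W[261,225,1])<.1) if n=="top" else (abs(x-c[0])<.08)&(abs(y-c[1])<.1)
    if n=="top": c=W[261,225]; print(c)
    r=lambda m:cv2.minAreaRect(W[m][:,:2].astype(np.float32)*1000)
    m=g&box&(z>.028)&(z<.045); print(n,"plate",m.sum(),r(m),np.median(z[m]))
    m=g&box&(z>.058); print("crown top",m.sum(),r(m),np.median(z[m]),W[m].mean(0))
    m=(hsv[...,0]<15)&(hsv[...,1]>150)&box&(z>.04); print("tab",m.sum(),W[m].mean(0),W[m].min(0),W[m].max(0))
    m=(hsv[...,1]<40)&(hsv[...,2]>130)&box&(z>.045);print("pad",m.sum(),W[m].mean(0),W[m].min(0),W[m].max(0))
    m=(hsv[...,1]<40)&(x>.2)&(x<.65)&(y<0)&(y>-.4)&(z<.02)&(z>-.01)
    m=cv2.morphologyEx(m.astype(np.uint8),cv2.MORPH_OPEN,np.ones((3,3)))>0
    print("tray",m.sum(),r(m),np.percentile(z[m],[5,50,95]))
    m=(abs(x-.3)<.05)&(abs(y-.15)<.05);print("tablez",np.median(z[m]))
E
```

```text
[0.5757 0.2039 0.0649]
top plate 1641 ((580.7444458007812, 210.16921997070312), (80.70699310302734, 130.37020874023438), 0.7792245745658875) 0.036822446590006
crown top 708 ((580.931396484375, 210.241455078125), (44.09849548339844, 52.75382614135742), 0.5365631580352783) 0.0649108075256476 [0.5793 0.2098 0.0649]
tab 48 [0.6065 0.2101 0.0637] [0.6038 0.2013 0.0514] [0.6097 0.2186 0.0694]
pad 52 [0.5574 0.2103 0.0651] [0.5552 0.1979 0.0618] [0.5607 0.2234 0.0691]
tray 16141 ((507.2723693847656, -176.53268432617188), (255.77272033691406, 216.1559295654297), 85.27029418945312) [0.0004 0.0033 0.0122]
tablez -3.923227244684302e-05
side plate 1108 ((578.7081298828125, 210.14505004882812), (84.5125732421875, 131.34544372558594), 0.577588677406311) 0.03654053976135113
crown top 440 ((579.1234741210938, 210.53817749023438), (54.8417854309082, 46.263671875), 89.89816284179688) 0.06478064423844204 [0.578  0.2078 0.0645]
tab 53 [0.6048 0.2104 0.0634] [0.6    0.1997 0.0533] [0.6106 0.2219 0.0692]
pad 56 [0.5562 0.2146 0.0642] [0.5511 0.1962 0.0511] [0.5612 0.2375 0.0676]
tray 18805 ((511.9045104980469, -173.20205688476562), (252.21603393554688, 226.81683349609375), 85.0463638305664) [0.0006 0.0032 0.0123]
tablez 7.670878303289719e-05
```

```bash
cat >> h.py <<'E'
def down(yaw,s=1):
    y=s*np.array([np.cos(yaw),np.sin(yaw),0]);x=np.array([0,0,-1.]);return np.stack([x,y,np.cross(x,y)],1)
def delta(p,Rm,T=None):
    if T is None:T=tool()[0]
    r=np.degrees(R.from_matrix(T[:3,:3].T@Rm).as_rotvec())
    print("shift",np.round(T[:3,:3].T@(np.array(p)-T[:3,3])*1000,1),"rot",np.round(r,1))
E
python3 - <<'E'
from h import *
np.set_printoptions(precision=4,suppress=True)
print(tool()[0])
for s in (1,-1): delta([.58,.21,.2],down(np.radians(.7),s))
E
```

```text
[[-0.0008  0.3521  0.936   0.2022]
 [-0.0013  0.936  -0.3521  0.5377]
 [-1.     -0.0015 -0.0003  0.1985]
 [ 0.      0.      0.      1.    ]]
shift [  -1.4 -173.7  469. ] rot [68.7  0.   0.1]
shift [  -1.4 -173.7  469. ] rot [-111.3   -0.1    0. ]
```

Call:
{"op": "step_arm", "data": {"motion": [[0,-17,47,7,0,0,0],[0,-35,94,14,0,0,0],[0,-52,141,21,0,0,0],[0,-69,188,28,0,0,0],[0,-87,235,34,0,0,0],[0,-104,281,41,0,0,0],[0,-122,328,48,0,0,0],[0,-139,375,55,0,0,0],[0,-156,422,62,0,0,0],[0,-174,469,68.7,0,0,0]]}}

```text
time_s: 1.35
eef_pos: [0.581, 0.209, 0.1988]
eef_rot: [0.502, 0.498, 0.502, -0.498]
wrist_force: [0.9, 0.1, -0.0]
opening: 1.0
```

```bash
python3 - <<'E'
from h import *
np.set_printoptions(precision=4,suppress=True)
T,o=tool();print(o["time_s"],T)
p,d,W=cloud("wrist","pics/w1.png")
np.savez("w1.npz",p=p,d=d,W=W)
delta([.58,.21,.2],down(np.radians(.7)))
E
```

```text
1.35 [[-0.0008  1.      0.008   0.581 ]
 [ 0.      0.008  -1.      0.209 ]
 [-1.     -0.0008 -0.      0.1988]
 [ 0.      0.      0.      1.    ]]
shift [-1.3 -5.3 -5.9] rot [-0.7  0.2 -0.1]
```

View pics/w1.png

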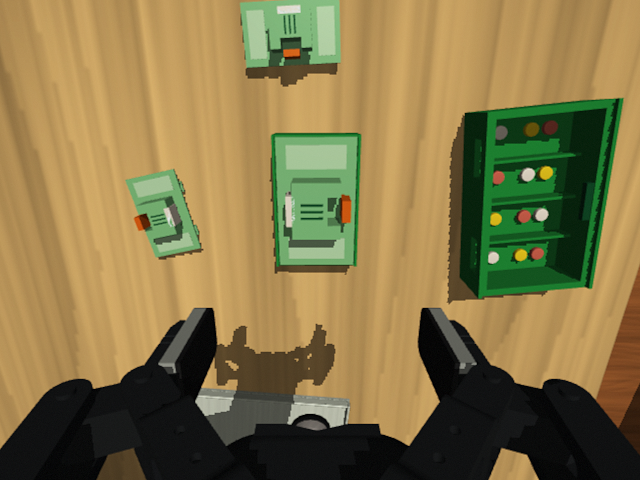

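Wrist view: large cover in the middle, with the white pad at (289,210) and the tab at (346,210). It is clearly the largest cover and it sits on the smaller organizer. The small covers are at (165,215) and (291,30), and the open box is at (540,190). The arm was still settling in this frame, so I re-measure at rest.

```bash
python3 - <<'E'
from h import *
np.set_printoptions(precision=4,suppress=True)
cloud("wrist");T,o=tool();print(o["time_s"],T[:3,3],o["q"])
p,d,W=cloud("wrist");print(tool()[0][:3,3])
np.savez("w1.npz",p=p,d=d,W=W)
hsv=cv2.cvtColor(p,cv2.COLOR_RGB2HSV);x,y,z=W[...,0],W[...,1],W[...,2]
v,u=np.mgrid[:480,:640];box=(u>255)&(u<380)&(v>115)&(v<290)
g=(hsv[...,0]>45)&(hsv[...,0]<85)&(hsv[...,1]>50)
r=lambda m:cv2.minAreaRect(W[m][:,:2].astype(np.float32)*1000)
m=g&box&(z>.030)&(z<.042);print("plate",m.sum(),r(m),np.median(z[m]))
m=g&box&(z>.06);print("crown",m.sum(),r(m),np.median(z[m]))
m=(hsv[...,0]<15)&(hsv[...,1]>150)&box&(z>.03);print("tab",m.sum(),r(m),np.percentile(W[m],[1,50,99],axis=0))
m=(hsv[...,1]<60)&(hsv[...,2]>120)&box&(z>.03);print("pad",m.sum(),r(m),np.percentile(W[m],[1,50,99],axis=0))
E
```

```text
1.45 [0.5831 0.2063 0.1985] [ 0.1492  0.2768  1.493  -0.0015  1.3716  0.1445]
[0.5812 0.2081 0.1984]
plate 7855 ((580.494873046875, 210.90866088867188), (81.47119903564453, 130.29483032226562), 0.6976876854896545) 0.03769863040111898
crown 2461 ((580.2149047851562, 237.61041259765625), (44.27542495727539, 105.58641052246094), 0.684498131275177) 0.06552322340393957
tab 252 ((599.697021484375, 243.227783203125), (11.415586471557617, 99.594970703125), 13.088665008544922) [[0.6037 0.2016 0.0389]
 [0.6067 0.2134 0.0651]
 [0.6106 0.2215 0.0671]]
pad 2324 ((578.7706298828125, 223.45391845703125), (57.796409606933594, 133.8817138671875), 0.5721615552902222) [[0.5507 0.1569 0.0365]
 [0.577  0.2495 0.0383]
 [0.6071 0.2666 0.0665]]
```

Call:
{"op": "step_arm", "data": {"motion": [[0,0,0,0,0,0,0],[0,0,0,0,0,0,0],[0,0,0,0,0,0,0],[0,0,0,0,0,0,0]]}}

```text
time_s: 2.0
eef_pos: [0.5798, 0.2108, 0.1995]
eef_rot: [0.503, 0.497, 0.503, -0.497]
wrist_force: [-0.6, 0.5, -0.3]
opening: 0.998
```

```bash
python3 - <<'E'
from h import *
np.set_printoptions(precision=4,suppress=True)
delta([.582,.2105,.1],down(np.radians(.7)))
print(tool()[1]["wrist_force"])
p,d,W=cloud("wrist","pics/w2.png")
hsv=cv2.cvtColor(p,cv2.COLOR_RGB2HSV);x,y,z=W[...,0],W[...,1],W[...,2]
v,u=np.mgrid[:480,:640];box=(u>255)&(u<380)&(v>115)&(v<290)
g=(hsv[...,0]>45)&(hsv[...,0]<85)&(hsv[...,1]>50)
r=lambda m:cv2.minAreaRect(W[m][:,:2].astype(np.float32)*1000)
m=g&box&(z>.030)&(z<.042);print("plate",m.sum(),r(m),np.median(z[m]))
b2=box&(abs(y-.2105)<.03)&(z>.045)
m=g&b2&(z>.06);print("crown",m.sum(),r(m),np.median(z[m]))
m=(hsv[...,0]<15)&(hsv[...,1]>150)&b2;print("tab",m.sum(),r(m),np.percentile(W[m],[1,50,99],axis=0))
m=(hsv[...,1]<60)&(hsv[...,2]>120)&b2&(x<.565);print("pad",m.sum(),r(m),np.percentile(W[m],[1,50,99],axis=0))
E
```

```text
shift [99.5  2.2  0.4] rot [ 0. -0. -0.]
[-0.555   0.5276 -0.3069]
plate 7655 ((580.4140014648438, 210.88165283203125), (81.2334976196289, 129.81967163085938), 0.5945140719413757) 0.03769256200099147
crown 2461 ((580.6497192382812, 210.81178283691406), (43.770782470703125, 52.794761657714844), 0.5989599227905273) 0.0655051907818695
tab 245 ((607.3619995117188, 211.68104553222656), (7.29878044128418, 20.362428665161133), 0.9242095351219177) [[0.6037 0.2021 0.0457]
 [0.6067 0.2139 0.0652]
 [0.6109 0.2215 0.0671]]
pad 219 ((557.1578369140625, 211.0316925048828), (28.083280563354492, 7.256229400634766), 89.56138610839844) [[0.5536 0.1973 0.0515]
 [0.5563 0.2133 0.0657]
 [0.5608 0.225  0.0672]]
```

Call:
{"op": "step_arm", "data": {"motion": [[40,1,0,0,0,0,0],[80,2,0,0,0,0,0],[110,2.4,0,0,0,0,0],[135,2.4,0,0,0,0,0],[150,2.4,0,0,0,0,0],[158,2.4,0,0,0,0,0],[162,2.4,0,0,0,0,0],[162,2.4,0,0,0,0,30],[162,2.4,0,0,0,0,45],[162,2.4,0,0,0,0,45]]}}

```text
time_s: 3.3
eef_pos: [0.583, 0.2103, 0.0379]
eef_rot: [0.503, 0.497, 0.503, -0.497]
wrist_force: [0.7, 0.3, -0.5]
opening: 0.823
```

```bash
python3 - <<'E'
from h import *
np.set_printoptions(precision=4,suppress=True)
delta([.5822,.2108,.037],down(np.radians(.65)))
o=tool()[1];print(o["wrist_force"],o["opening"]*85)
p,d,W=cloud("wrist","pics/w3.png")
E
```

```text
shift [ 0.9 -0.8 -0.5] rot [ 0.  -0.  -0.1]
[ 0.7237  0.2905 -0.5116] 69.98905019533706
```

View pics/w3.png

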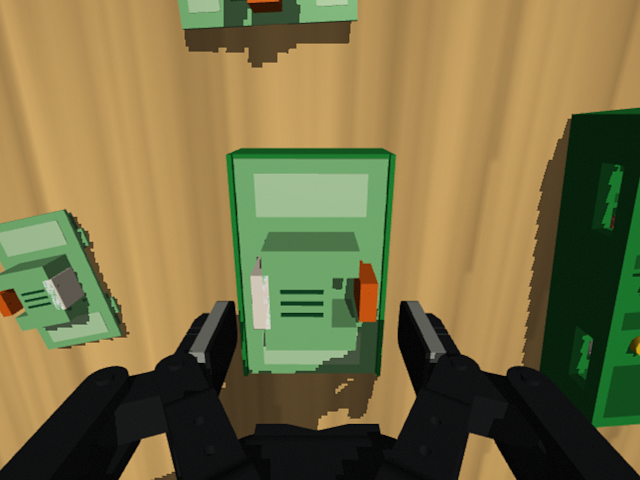

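View: the fingers straddle the crown, but they look closer to the camera than I expected. I check the real fingertip location from depth.

```bash
python3 - <<'E'
from h import *
np.set_printoptions(precision=1,suppress=True,linewidth=150)
i=ctrl.camera_info("wrist");H=i["hand_eye"]
T,o=tool();p,d=ctrl.camera("wrist");P=world(i,H,d)*1000
print(o["eef_pos"],o["wrist_force"])
m=(P[...,0]>-80)&(p.max(2)<60)&(abs(P[...,1])<60)&(abs(P[...,2])<30)
for s in (-1,1):
    k=m&(P[...,1]*s>0);print(s,k.sum(),P[k].min(0),P[k].max(0))
for (r,c) in [(305,228),(305,232),(320,232),(330,210),(345,225),(310,405),(320,410),(355,200),(350,440)]:print(r,c,P[r,c],p[r,c])
E
```

```text
[0.6 0.2 0. ] [-0.6 -0.6 -0.1]
-1 2523 [-79.9 -48.6 -29.6] [ 2.6 -0.1 29.4]
1 2774 [-80.    0.4 -29.5] [ 4.9 49.5 30. ]
305 228 [-47.6 -35.6 -11.3] [12 11 10]
305 232 [-46.  -34.4 -10.4] [3 3 1]
320 232 [-47.5 -34.5  -4.2] [ 8 10 11]
330 210 [-64.6 -38.1 -10.8] [94 95 87]
345 225 [-60.2 -34.5  -1.3] [4 7 7]
310 405 [-49.1  35.7  -9.8] [7 6 6]
320 410 [-58.2  35.4 -10.9] [ 8  8 11]
355 200 [-76.9 -38.   -9.5] [136 138 128]
350 440 [-76.3  40.8 -10.9] [92 94 86]
```

```bash
python3 - <<'E'
from h import *
np.set_printoptions(precision=1,suppress=True,linewidth=150)
a,d,W=cloud("side")
T=tool()[0]
P=(W-T[:3,3])@T[:3,:3]*1000
c=a[120:300,180:360];cv2.imwrite("pics/s1.png",cv2.resize(c[:,:,::-1],None,fx=3.3,fy=3.3,interpolation=cv2.INTER_CUBIC))
m=(p:=a.max(2)<70)&(abs(P[...,1])<60)&(abs(P[...,2])<16)&(P[...,0]>-120)&(P[...,0]<10)
h=np.histogram2d(P[m][:,0],P[m][:,1],bins=[np.arange(-120,11,10),np.arange(-60,61,10)])[0].astype(int);print(h)
E
```

```text
[[11  0 23 15  3 18 21 15 11  2  0 39]
 [12  3 75 23  2  4  5  5 11  6  0 31]
 [13 39 33  0  0  0  0  0  1 14 15 52]
 [10 26 15  0  0  0  0  0  0 19 15 11]
 [ 1 20  5  0  0  0  0  0  0 37  3  0]
 [ 3 28  2  0  0  0  0  0  0 32  5  0]
 [ 0 22  1  0  0  0  0  0  0 27  3  0]
 [ 0  4  2  0  0  0  0  0  0 19  1  0]
 [ 0  0  0  0  0  0  0  0  0  0  0  0]
 [ 0  0  0  0  0  0  0  0  0  0  0  0]
 [ 0  0  0  0  0  0  0  0  0  0  0  0]
 [ 0  0  0  0  0  0  0  0  0  0  0  0]
 [ 0  1  0  0  0  0  0  0  0  0  0  0]]
```

View pics/s1.png

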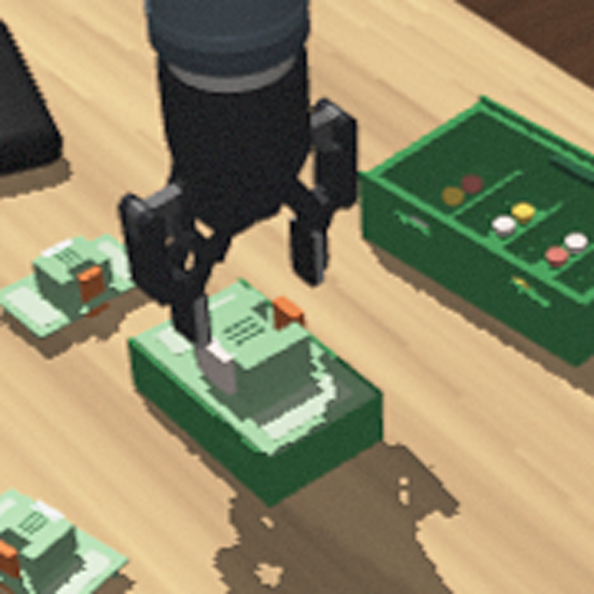

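Wrist and side depth agree that the visible fingertips are about 42 mm behind the reported TCP, at z≈0.08 above the crown. From the text I expected about 10 mm. A careful partial close will show whether the fingers really reach the tab at this height.

Call:
{"op": "step_arm", "data": {"motion": [[0,0,0,0,0,0,75],[0,0,0,0,0,0,75],[0,0,0,0,0,0,82],[0,0,0,0,0,0,86],[0,0,0,0,0,0,88],[0,0,0,0,0,0,88]]}}

```text
time_s: 4.2
eef_pos: [0.5825, 0.2102, 0.0373]
eef_rot: [0.503, 0.497, 0.503, -0.497]
wrist_force: [-0.9, -0.1, 0.1]
opening: 0.652
```

```bash
python3 - <<'E'
from h import *
np.set_printoptions(precision=2,suppress=True,linewidth=150)
for k in range(2):
    T,o=tool();print(o["eef_pos"]*1000,o["wrist_force"],o["torque"],o["opening"]*85)
    p,d=ctrl.camera("wrist")
i=ctrl.camera_info("wrist");P=world(i,i["hand_eye"],d)*1000
m=(p.max(2)<40)&(P[...,0]>-80)&(abs(P[...,2])<15)&(abs(P[...,1])<50)
h=np.histogram2d(P[m][:,0],P[m][:,1],bins=[np.arange(-80,11,5),np.arange(-50,51,5)])[0].astype(int);print(h)
E
```

```text
[582.54 210.24  37.28] [-0.87 -0.08  0.06] [-0.07 -0.01 -0.  ] 55.38509130314958
[582.55 210.24  37.29] [-0.73 -0.15 -0.14] [ 0.01 -0.02 -0.  ] 55.52368224604956
[[ 27  35  64  86  71   0   0   0   0   0   0   0   0   0   0  30 128  65  29  28]
 [  0   1   0   7 403   0   0   0   0   0   0   0   0   0   0 355  41   1   0   0]
 [  0  19  62   0 212   0   0   0   0   0   0   0   0   0   0 220   0  49  33   0]
 [  0  22  85   0 193   0   0   0   0   0   0   0   0   0   0 190   0  63  33   0]
 [  0  18  69   0 174   0   0   0   0   0   0   0   0   0   0 165   0  58  32   0]
 [  0  17  63   0 162   0   0   0   0   0   0   0   0   0   0 159   0  46  29   0]
 [  0   8  56   0 138   0   0   0   0   0   0   0   0   0   0 134   0  46  20   0]
 [  0   0  17   0 121   0   0   0   0   0   0   0   0   0   0 127   0  14   0   0]
 [  0   0   0   0  17   0   0   0   0   0   0   0   0   0   0  56   0   0   0   0]
 [  0   0   0   0   0   0   0   0   0   0   0   0   0   0   0   0   0   0   0   0]
 [  0   0   0   0   0   0   0   0   0   0   0   0   0   0   0   0   0   0   0   0]
 [  0   0   0   0   0   0   0   0   0   0   0   0   0   0   0   0   0   0   0   0]
 [  0   0   0   0   0   0   0   0   0   0   0   0   0   0   0   0   0   0   0   0]
 [  0   0   0   0   0   0   0   0   0   0   0   0   0   0   0   0   0   0   0   0]
 [  0   0   0   0   0   0   0   0   0   0   0   0   0   0   0   0   0   0   0   0]
 [  0   0   0   0   0   0   0   0   0   0   0   0   0   0   0   0   0   1   0   0]
 [  0   4   0   0   0   0   0   0   0   0   0   0   0   0   0   0   0  14   0   0]
 [  0   0   0   0   0   0   0   0   0   0   0   0   0   0   0   0   0   0   0   0]]
```

At 55 mm opening there is no force, and the tips are seen at tool x≈-38. So the real fingertips sit about 33 mm short of the reported TCP. I reopen and go down about 33 mm in small steps while watching force.

Call:
{"op": "step_arm", "data": {"motion": [[0,-0.3,-0.5,0,0,0,40],[0,-0.3,-0.5,0,0,0,40],[10,-0.3,-0.5,0,0,0,40],[20,-0.3,-0.5,0,0,0,40],[25,-0.3,-0.5,0,0,0,40],[28,-0.3,-0.5,0,0,0,40],[28,-0.3,-0.5,0,0,0,40]]}}

```text
time_s: 5.18
eef_pos: [0.5821, 0.2107, 0.009]
eef_rot: [0.503, 0.497, 0.503, -0.497]
wrist_force: [-0.2, -0.1, 1.1]
opening: 0.845
```

```bash
python3 - <<'E'
from h import *
np.set_printoptions(precision=2,suppress=True,linewidth=150)
a,d,W=cloud("side")
T,o=tool();print(o["eef_pos"]*1000,o["wrist_force"],o["torque"],o["opening"]*85)
P=(W-T[:3,3])@T[:3,:3]*1000
m=(a.max(2)<70)&(abs(P[...,1])<60)&(abs(P[...,2])<16)&(P[...,0]>-60)&(P[...,0]<10)
h=np.histogram2d(P[m][:,0],P[m][:,1],bins=[np.arange(-60,11,5),np.arange(-60,61,10)])[0].astype(int);print(h)
c=a[120:300,180:360];cv2.imwrite("pics/s2.png",cv2.resize(c[:,:,::-1],None,fx=3.3,fy=3.3,interpolation=cv2.INTER_CUBIC))
E
```

```text
[582.36 210.74   9.33] [ 0.34  1.83 -0.65] [-0.04 -0.01  0.01] 71.73284796321494
[[ 2  9  3  0  0  0  0  0  0 18  5  1]
 [ 0 11  1  0  0  0  0  0  0 12  3  0]
 [ 0  3  0  0  0  0  0  0  0  9  0  0]
 [ 0  0  0  0  0  0  0  0  0  3  0  0]
 [ 0  0  1  0  0  0  0  0  0  0  0  0]
 [ 0  0  0  0  0  0  0  0  0  0  0  0]
 [ 0  0  0  0  0  0  0  0  0  0  0  0]
 [ 0  0  0  0  0  0  0  0  0  0  0  0]
 [ 0  0  0  0  0  0  0  0  0  0  0  0]
 [ 0  0  0  0  0  0  0  0  0  0  0  0]
 [ 0  0  0  0  0  0  0  0  0  0  0  0]
 [ 0  0  0  0  0  0  0  0  0  0  0  0]
 [ 0  0  0  0  0  0  0  0  0  0  0  0]
 [ 0  0  0  0  0  0  0  0  0  0  0  0]]
```

View pics/s2.png

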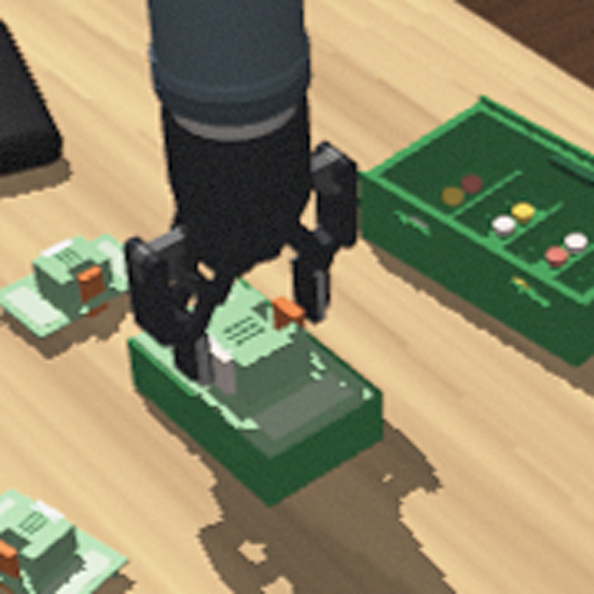

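Side crop: the fingers straddle the pad (crop 220,365) and the tab (crop 290,312), still slightly high. I go down 5 mm and start closing to feel for contact.

Call:
{"op": "step_arm", "data": {"motion": [[3,0,0,0,0,0,50],[5,0,0,0,0,0,60],[5,0,0,0,0,0,70],[5,0,0,0,0,0,76],[5,0,0,0,0,0,79],[5,0,0,0,0,0,79]]}}

```text
time_s: 5.98
eef_pos: [0.5821, 0.2107, 0.0043]
eef_rot: [0.503, 0.497, 0.503, -0.497]
wrist_force: [-0.8, 0.2, 1.4]
opening: 0.687
```

Call:
{"op": "step_arm", "data": {"motion": [[0,0,0,0,0,0,81],[0,0,0,0,0,0,82],[0,0,0,0,0,0,82]]}}

```text
time_s: 6.35
eef_pos: [0.582, 0.2108, 0.0044]
eef_rot: [0.503, 0.497, 0.503, -0.497]
wrist_force: [-4.5, 0.2, 3.5]
opening: 0.679
```

Call:
{"op": "step_arm", "data": {"motion": [[0,0,0,0,0,0,84],[0,0,0,0,0,0,84]]}}

```text
time_s: 6.6
eef_pos: [0.5819, 0.2108, 0.0045]
eef_rot: [0.503, 0.497, 0.503, -0.497]
wrist_force: [-4.8, -1.0, 4.8]
opening: 0.67
```

Call:
{"op": "step_arm", "data": {"motion": [[-1,-0.6,0,0,0,0,84],[-1.5,-1,0,0,0,0,84],[-1.5,-1,0,0,0,0,84]]}}

```text
time_s: 6.98
eef_pos: [0.5813, 0.2107, 0.0056]
eef_rot: [0.503, 0.497, 0.503, -0.497]
wrist_force: [0.4, -0.8, -2.2]
opening: 0.673
```

```bash
python3 - <<'E'
from h import *
np.set_printoptions(precision=2,suppress=True,linewidth=150)
for k in range(2):
    T,o=tool();print(o["eef_pos"]*1000,o["wrist_force"],o["torque"],o["opening"]*85)
    a,d,W=cloud("wrist","pics/w4.png")
E
```

```text
[581.33 210.68   5.64] [ 0.42 -0.77 -2.25] [-0.02  0.01  0.03] 57.17113989575879
[581.27 210.68   5.6 ] [-0.74 -1.2  -1.81] [ 0.02 -0.04 -0.02] 57.266712064652296
```

View pics/w4.png

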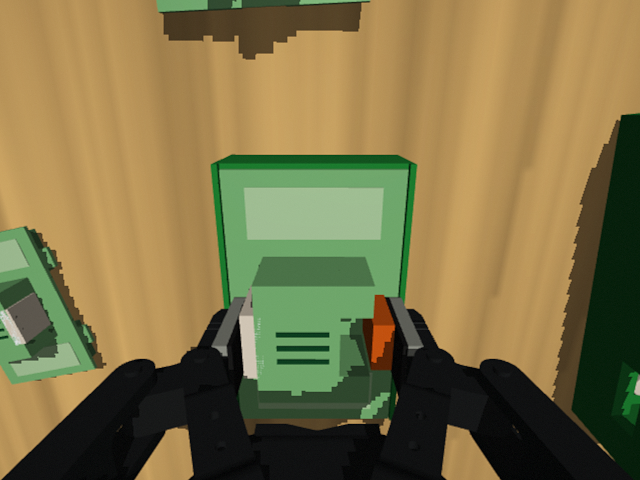

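The view shows the pads on the white pad (248,330) and the tab (385,330). Width is 57 mm and the force is near zero. I press the tab while following with half the travel.

Call:
{"op": "step_arm", "data": {"motion": [[-0.2,-0.5,0,0,0,0,87],[-0.4,-1,0,0,0,0,90],[-0.4,-1,0,0,0,0,90],[-0.4,-1,0,0,0,0,90]]}}

```text
time_s: 7.58
eef_pos: [0.5803, 0.2107, 0.0062]
eef_rot: [0.503, 0.497, 0.503, -0.497]
wrist_force: [-0.8, 0.3, -1.6]
opening: 0.647
```

Call:
{"op": "step_arm", "data": {"motion": [[-0.2,-0.5,0,0,0,0,93],[-0.4,-1,0,0,0,0,96],[-0.4,-1,0,0,0,0,96],[-0.4,-1,0,0,0,0,96]]}}

```text
time_s: 8.07
eef_pos: [0.5792, 0.2107, 0.0066]
eef_rot: [0.503, 0.497, 0.503, -0.497]
wrist_force: [0.8, -0.6, -1.5]
opening: 0.625
```

```bash
python3 - <<'E'
from h import *
np.set_printoptions(precision=2,suppress=True,linewidth=150)
T,o=tool();print(o["eef_pos"]*1000,o["wrist_force"],o["torque"],o["opening"]*85)
E
```

```text
[579.24 210.69   6.6 ] [ 0.79 -0.63 -1.53] [-0.   -0.01 -0.05] 53.12607187811637
```

Call:
{"op": "step_arm", "data": {"motion": [[-0.2,-0.5,0,0,0,0,99],[-0.3,-1,0,0,0,0,102],[-0.3,-1,0,0,0,0,102],[-0.3,-1,0,0,0,0,102]]}}

```text
time_s: 8.57
eef_pos: [0.5782, 0.2107, 0.0069]
eef_rot: [0.503, 0.497, 0.503, -0.497]
wrist_force: [-0.1, 0.3, -1.9]
opening: 0.602
```

```bash
python3 - <<'E'
from h import *
np.set_printoptions(precision=2,suppress=True,linewidth=150)
T,o=tool();print(o["eef_pos"]*1000,o["wrist_force"],o["torque"],o["opening"]*85)
p,d,W=cloud("wrist","pics/w5.png")
hsv=cv2.cvtColor(p,cv2.COLOR_RGB2HSV);x,y,z=W[...,0],W[...,1],W[...,2]
b=(abs(x-.58)<.05)&(abs(y-.21)<.06)
m=(hsv[...,0]<15)&(hsv[...,1]>150)&b&(z>.06);print("tab",m.sum(),np.percentile(W[m],[1,50,99],axis=0)*1000)
m=(hsv[...,0]>45)&(hsv[...,0]<85)&(hsv[...,1]>50)&b&(z>.06);print("crown",m.sum(),np.percentile(W[m],[1,50,99],axis=0)*1000)
E
```

```text
[578.23 210.7    6.9 ] [-0.11  0.33 -1.89] [-0.02 -0.06 -0.03] 51.166028715219916
tab 1168 [[596.62 201.44  60.8 ]
 [600.29 213.21  66.34]
 [604.53 221.9   67.78]]
crown 13473 [[553.1  185.62  60.86]
 [579.01 217.34  66.51]
 [629.09 237.46 128.07]]
```

The tab's outer edge moved from 610.9 to 604.5 mm, so it is pressed about 6 mm, with balanced forces. Now I tip about the pivot edge.

Call:
{"op": "step_arm", "data": {"motion": [[-0.8,0.6,0,0,0,1.25,102],[-1.6,1.15,0,0,0,2.5,102],[-2.4,1.7,0,0,0,3.75,102],[-3.2,2.2,0,0,0,5,102],[-3.2,2.2,0,0,0,5,102]]}}

```text
time_s: 9.25
eef_pos: [0.5802, 0.2108, 0.0102]
eef_rot: [0.524, 0.519, 0.481, -0.474]
wrist_force: [0.5, -0.7, -1.2]
opening: 0.601
```

Call:
{"op": "step_arm", "data": {"motion": [[-0.9,0.6,0,0,0,1.3,102],[-1.7,1.2,0,0,0,2.65,102],[-2.5,1.8,0,0,0,4,102],[-3.4,2.4,0,0,0,5.3,102],[-3.4,2.4,0,0,0,5.3,102]]}}

```text
time_s: 9.88
eef_pos: [0.5824, 0.2108, 0.0138]
eef_rot: [0.546, 0.54, 0.456, -0.45]
wrist_force: [0.1, 0.3, -1.1]
opening: 0.6
```

```bash
python3 - <<'E'
from h import *
np.set_printoptions(precision=2,suppress=True,linewidth=150)
T,o=tool();print(T[:3,:3]);print(o["eef_pos"]*1000,o["wrist_force"],o["torque"],o["opening"]*85)
a,d,W=cloud("side")
c=a[120:300,180:360];cv2.imwrite("pics/s3.png",cv2.resize(c[:,:,::-1],None,fx=3.3,fy=3.3,interpolation=cv2.INTER_CUBIC))
E
```

```text
[[ 0.18  0.98  0.01]
 [ 0.    0.01 -1.  ]
 [-0.98  0.18 -0.  ]]
[582.37 210.81  13.83] [ 0.07  0.26 -1.06] [-0.05  0.1  -0.04] 50.982654347140965
```

View pics/s3.png

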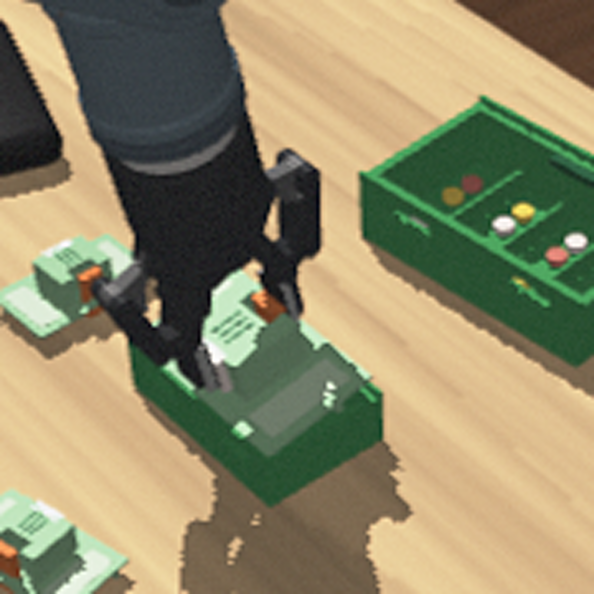

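The tab side is up (rim visible at crop 375,395) and the forces are about zero. Now I draw the cover 9 mm towards the tab.

Call:
{"op": "step_arm", "data": {"motion": [[0,1.5,0,0,0,0,102],[0,3,0,0,0,0,102],[0.4,4.5,0,0,0,0,102],[0.6,6,0,0,0,0,102],[0.9,7.5,0,0,0,0,102],[1.2,8.8,0,0,0,0,102],[1.2,8.8,0,0,0,0,102]]}}

```text
time_s: 10.8
eef_pos: [0.5915, 0.2108, 0.0141]
eef_rot: [0.546, 0.54, 0.456, -0.45]
wrist_force: [-0.4, -0.9, -1.3]
opening: 0.605
```

Call:
{"op": "step_arm", "data": {"motion": [[-2,0.4,0,0,0,0,102],[-4,0.7,0,0,0,0,102],[-6,1.1,0,0,0,0,102],[-9,1.6,0,0,0,0,102],[-12,2.2,0,0,0,0,102],[-12,2.2,0,0,0,0,102]]}}

```text
time_s: 11.55
eef_pos: [0.5918, 0.2109, 0.0268]
eef_rot: [0.546, 0.54, 0.456, -0.45]
wrist_force: [0.5, -0.3, -2.0]
opening: 0.6
```

Call:
{"op": "step_arm", "data": {"motion": [[-10,1.8,0,0,0,0,102],[-25,4.5,0,0,0,0,102],[-45,8,0,0,0,0,102],[-65,11.5,0,0,0,0,102],[-85,15,0,0,0,-4,102],[-100,18,0,0,0,-8,102],[-105,19,0,0,0,-10.3,102],[-105,19,0,0,0,-10.3,102],[-105,19,0,0,0,-10.3,102]]}}

```text
time_s: 12.68
eef_pos: [0.5909, 0.2109, 0.1329]
eef_rot: [0.503, 0.497, 0.503, -0.497]
wrist_force: [0.9, 0.3, -1.8]
opening: 0.604
```

```bash
python3 - <<'E'
from h import *
np.set_printoptions(precision=3,suppress=True,linewidth=150)
T,o=tool();print(T);print(o["wrist_force"],o["torque"],o["opening"]*85,o["q"])
p,d,W=cloud("wrist","pics/w6.png")
P=(W-T[:3,3])@T[:3,:3]*1000
hsv=cv2.cvtColor(p,cv2.COLOR_RGB2HSV)
g=(hsv[...,0]>45)&(hsv[...,0]<85)&(hsv[...,1]>50)&(abs(P[...,1])<60)&(abs(P[...,2])<90)&(P[...,0]<0)
print(np.histogram(P[g][:,0],bins=np.arange(-80,1,5)))
m=g&(P[...,0]>-45)&(P[...,0]<-15)&(P[...,2]<-15);q=P[m];print(len(q))
A=np.c_[q[:,1:],np.ones(len(q))];s=np.linalg.lstsq(A,q[:,0],rcond=None)[0];e=q[:,0]-A@s
k=abs(e)<3;s=np.linalg.lstsq(A[k],q[k][:,0],rcond=None)[0];print("plate x=ay+bz+c",s,k.sum(),cv2.minAreaRect(q[k][:,1:].astype(np.float32)))
# tray from top
i=ctrl.camera_info("top");f=np.load("top0.npz");Wt=world(i,i["T"],f["d"]);
for n,(r,c) in dict(c1=(241,380),c2=(253,519),c3=(374,515),c4=(360,371),bell=(266,405)).items(): print(n,Wt[r-1:r+2,c-1:c+2].reshape(-1,3).mean(0))
E
```

```text
[[ 0.     1.     0.012  0.591]
 [-0.     0.012 -1.     0.211]
 [-1.     0.     0.     0.133]
 [ 0.     0.     0.     1.   ]]
[ 0.913  0.294 -1.823] [0.009 0.018 0.061] 51.37427581812712 [ 0.154  0.357  1.527 -0.     1.257  0.142]
(array([   15,    45,    41,  2631,  9380,   788,   694,   627,   560, 21078,    65,     0,     0,     0,     0,     0]), array([-80, -75, -70, -65, -60, -55, -50, -45, -40, -35, -30, -25, -20, -15, -10,  -5,   0]))
18316
plate x=ay+bz+c [ -0.001  -0.002 -31.987] 17367 ((1.6949806213378906, -39.35370635986328), (75.00608825683594, 48.66923141479492), 0.020337417721748352)
c1 [ 0.621 -0.062  0.009]
c2 [ 0.59  -0.27   0.113]
c3 [ 0.392 -0.297  0.001]
c4 [ 0.413 -0.046  0.01 ]
bell [ 0.574 -0.102  0.034]
```

View pics/w6.png

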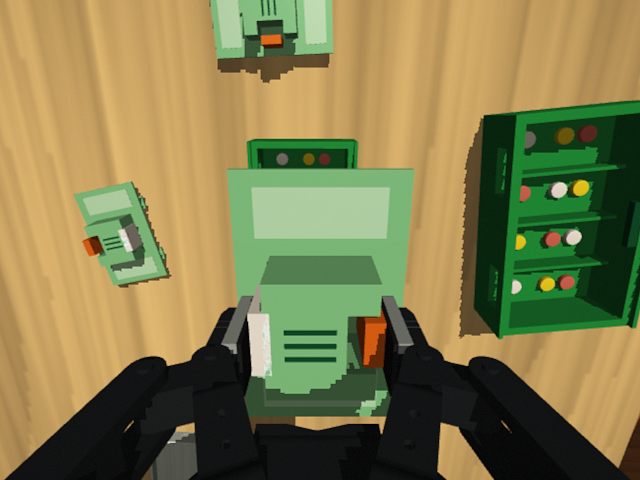

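The cover is held level and free: plate top at tool x=-32, width 75 mm. Now I carry it over to the tray's free half.

Call:
{"op": "step_arm", "data": {"motion": [[0,-4,10,0,0,0,102],[0,-12,30,0.5,0,0,102],[0,-23,60,1,0,0,102],[0,-38,100,1.6,0,0,102],[0,-55,145,2.2,0,0,102],[0,-72,190,2.8,0,0,102],[0,-90,235,3.4,0,0,102],[0,-107,280,4,0,0,102],[0,-122,320,4.6,0,0,102],[0,-134,350,5,0,0,102]]}}

```text
time_s: 13.98
eef_pos: [0.4597, -0.143, 0.133]
eef_rot: [-0.48, -0.519, -0.48, 0.519]
wrist_force: [0.1, -0.1, -0.5]
opening: 0.601
```

Call:
{"op": "step_arm", "data": {"motion": [[0,-7,19,0.2,0,0,102],[0,-10,27,0.4,0,0,102],[0,-10.5,29,0.4,0,0,102],[0,-10.5,29,0.4,0,0,102],[0,-10.5,29,0.4,0,0,102],[0,-10.5,29,0.4,0,0,102]]}}

```text
time_s: 14.72
eef_pos: [0.4491, -0.1683, 0.1329]
eef_rot: [-0.479, -0.52, -0.479, 0.52]
wrist_force: [-0.5, 0.4, -1.7]
opening: 0.604
```

```bash
python3 - <<'E'
from h import *
np.set_printoptions(precision=4,suppress=True,linewidth=150)
T,o=tool();print(o["time_s"],T[:3,3],o["wrist_force"],o["opening"]*85)
delta([.4505,-.1718,-.012],down(np.radians(-4.73)))
p,d,W=cloud("top","pics/t2.png")
c=p[200:400,330:560];cv2.imwrite("pics/t2.png",cv2.resize(c[:,:,::-1],None,fx=2.6,fy=2.6))
p,d,W=cloud("wrist","pics/w7.png")
P=(W-T[:3,3])@T[:3,:3]*1000
hsv=cv2.cvtColor(p,cv2.COLOR_RGB2HSV)
g=(hsv[...,0]>45)&(hsv[...,0]<85)&(hsv[...,1]>50)&(abs(P[...,1])<60)&(abs(P[...,2])<90)
m=g&(P[...,0]>-45)&(P[...,0]<-15)&(P[...,2]<-15);q=P[m]
A=np.c_[q[:,1:],np.ones(len(q))];s=np.linalg.lstsq(A,q[:,0],rcond=None)[0]
print(s,cv2.minAreaRect(q[:,1:].astype(np.float32)))
E
```

```text
14.725 [ 0.4491 -0.1683  0.1329] [-0.4758  0.415  -1.6803] 51.3113696183344
shift [144.9   1.7   3.4] rot [ 0.1 -0.   0. ]
[ -0.0009  -0.0451 -34.2819] ((1.8372116088867188, -39.29905700683594), (75.22383880615234, 48.56656265258789), 0.022050529718399048)
```

View pics/t2.png

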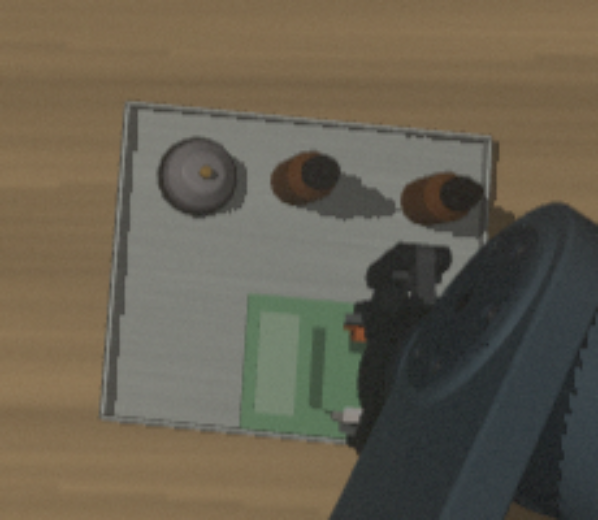

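The top crop shows the cover aligned over the free half; its +y end is at (245,360). The bell and bottles are untouched. Descending.

Call:
{"op": "step_arm", "data": {"motion": [[8,1,1,0,0,0,102],[25,2,2,0,0,0,102],[48,4,3.4,0,0,0,102],[72,4.7,3.4,0,0,0,102],[95,4.7,3.4,0,0,0,102],[113,4.7,3.4,0,0,0,102],[126,4.7,3.4,0,0,0,102],[134,4.7,3.4,0,0,0,102],[138,4.7,3.4,0,0,0,102],[138,4.7,3.4,0,0,0,102]]}}

```text
time_s: 16.08
eef_pos: [0.4534, -0.1727, -0.0049]
eef_rot: [0.479, 0.52, 0.479, -0.52]
wrist_force: [0.4, 0.6, -0.9]
opening: 0.605
```

Call:
{"op": "step_arm", "data": {"motion": [[1,0,0,0,0,0,102],[2,0,0,0,0,0,102],[3,0,0,0,0,0,102],[4,0,0,0,0,0,102],[4,0,0,0,0,0,102]]}}

```text
time_s: 16.7
eef_pos: [0.4532, -0.1726, -0.0091]
eef_rot: [-0.479, -0.52, -0.479, 0.52]
wrist_force: [0.1, -0.3, -1.4]
opening: 0.602
```

Call:
{"op": "step_arm", "data": {"motion": [[1,0,0,0,0,0,102],[1.5,0,0,0,0,0,102],[1.5,0,0,0,0,0,102]]}}

```text
time_s: 17.08
eef_pos: [0.4533, -0.1726, -0.0106]
eef_rot: [-0.479, -0.52, -0.479, 0.52]
wrist_force: [-0.2, 0.7, -1.1]
opening: 0.606
```

Call:
{"op": "step_arm", "data": {"motion": [[0.5,0,0,0,0,0,102],[1,0,0,0,0,0,102],[1,0,0,0,0,0,102]]}}

```text
time_s: 17.45
eef_pos: [0.4533, -0.1727, -0.0112]
eef_rot: [-0.479, -0.52, -0.479, 0.52]
wrist_force: [-1.5, 0.8, 3.9]
opening: 0.602
```

Contact felt on the tray floor (Fz from -1.3 to +3.9 N). I release gradually, following the tab's return.

Call:
{"op": "step_arm", "data": {"motion": [[0.2,0.5,0,0,0,0,99],[0.4,1,0,0,0,0,96],[0.6,1.5,0,0,0,0,93],[0.8,2,0,0,0,0,90],[1,2.5,0,0,0,0,87],[1.1,3,0,0,0,0,84],[1.1,3,0,0,0,0,80],[0.6,3,0,0,0,0,60],[0,3,0,0,0,0,30],[0,3,0,0,0,0,20]]}}

```text
time_s: 18.7
eef_pos: [0.4565, -0.1729, -0.0115]
eef_rot: [0.479, 0.52, 0.479, -0.52]
wrist_force: [-0.1, -0.3, -0.7]
opening: 0.918
```

Call:
{"op": "step_arm", "data": {"motion": [[0,0,0,0,0,0,5],[0,0,0,0,0,0,0],[-5,0,0,0,0,0,0],[-15,0,0,0,0,0,0],[-35,0,0,0,0,0,0],[-60,0,0,0,0,0,0],[-90,0,0,0,0,0,0],[-125,0,0,0,0,0,0],[-160,0,0,0,0,0,0],[-180,0,0,0,0,0,0]]}}

```text
time_s: 19.95
eef_pos: [0.4571, -0.1734, 0.1715]
eef_rot: [0.48, 0.52, 0.478, -0.52]
wrist_force: [-0.2, -0.4, -0.8]
opening: 1.001
```

Call:
{"op": "step_arm", "data": {"motion": [[0,0,0,0,0,0,0],[0,0,0,0,0,0,0],[0,0,0,0,0,0,0],[0,0,0,0,0,0,0]]}}

```text
time_s: 20.45
eef_pos: [0.4558, -0.1726, 0.1675]
eef_rot: [-0.478, -0.52, -0.48, 0.52]
wrist_force: [-0.2, -0.5, 0.2]
opening: 0.998
```

```bash
python3 - <<'E'
from h import *
np.set_printoptions(precision=4,suppress=True,linewidth=150)
T,o=tool();print(o["time_s"],T[:3,3],o["wrist_force"],o["opening"]*85)
p,d,W=cloud("wrist","pics/w8.png")
hsv=cv2.cvtColor(p,cv2.COLOR_RGB2HSV);x,y,z=W[...,0],W[...,1],W[...,2]
g=(hsv[...,0]>45)&(hsv[...,0]<85)&(hsv[...,1]>50)&(abs(x-.45)<.07)&(abs(y+.17)<.09)
m=g&(z>.01)&(z<.03);q=W[m];A=np.c_[q[:,:2],np.ones(len(q))];print("plane",np.linalg.lstsq(A,q[:,2],rcond=None)[0],np.median(q[:,2]),cv2.minAreaRect(q[:,:2].astype(np.float32)*1000))
m=(hsv[...,0]<15)&(hsv[...,1]>150)&(abs(x-.45)<.07)&(abs(y+.17)<.03)&(z>.02);print("tab x",np.percentile(W[m],[1,50,99],axis=0))
E
```

```text
20.45 [ 0.4558 -0.1726  0.1675] [-0.1665 -0.4677  0.2364] 84.7912000812948
plane [0.0008 0.0005 0.0205] 0.020728954711364628 ((455.0850830078125, -172.9278564453125), (126.02684020996094, 74.80950164794922), 85.3377456665039)
tab x [[ 0.4132 -0.1842  0.0228]
 [ 0.4813 -0.1725  0.0483]
 [ 0.4871 -0.1605  0.247 ]]
```

View pics/w8.png

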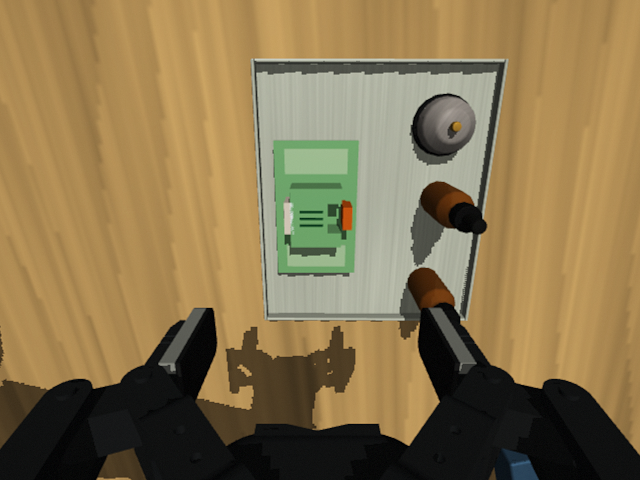

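The cover lies flat and right way up on the free half (315,205). Its plate top is at 20.7 mm (expected 20) and level, the tab has sprung back, and the bell and both bottles are standing. Handing in.

```bash
python3 -c "
from bench import ctrl
print(ctrl.hand_in())"
```

```text
the job is handed in; nothing more can be done
None
```

The cover is off the small organizer and lies flat, right way up, on the free half of the tray. I handed the job in with the gripper open and clear, about 20.5 s into the 67 s allowed.

**What I did:** I pressed the tab in about 6 mm, moving the hand back by half the travel. With the tab held in, I tipped the tab side up about 10° about the pivot edge and drew the cover 9 mm towards the tab. Then I lifted it off, carried it level to the tray, lowered it until it touched and let go gradually. The wrist forces read at the end of each move stayed at about 5 N or less.

**Last checks:**
- **Cover:** the plate top is level at 20.7 mm, against 20 mm expected. It lines up with the tray's length, and the tab appears to have sprung back.
- **Other objects:** the bell and both bottles are standing in the last picture. I did not measure their positions again.

**What disagreed:** the visible fingertips sat about 33 mm short of the reported TCP, in both the wrist and side depth images. A first trial close therefore passed above the crown without touching anything. I went by the measured tips from then on, which put the reported TCP slightly below the work surface at placing.

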